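Clear the doorway and shut the wheel cabinet

ROBOT

A 6-joint arm with a two-finger parallel gripper is mounted at the origin on the work surface. World frame = base frame: x ahead of the robot, y to its left, z up, the work surface at z = 0. Lengths are in mm, angles in rad, forces in N, time in s.
With the tool pointing down it reaches from about 275 to 775 mm from the base axis. Payload 14.6 kg.
Tool frame: the origin (TCP) lies at the very end of the fingers, on their centre line; the grasp point (between the pads) lies 19 mm behind it (r.grip_point_offset is the distance from the TCP to the grasp point, in mm); z points along the fingers, x is the direction in which the jaws open and shut, and the axes are right-handed (so a half turn about z gives the same grasp; the last joint's range is limited). The gripper opens to 85 mm and grips with 20 to 120 N. Pads are 22 mm wide; open, the fingers measure 114 mm over their backs; the gripper's body (76 mm by 85 mm) begins 54 mm behind the grasp point. The pads swing forward as they close: fully open they stand 13 mm farther back than shut.
Start: joints at [-1.46, 0.263, -0.048, 1.259, 0, 1.415], TCP at [137.901, -506.568, 231.278] pointing down, gripper open.
Joint ranges: [-2.65, 2.65], [-0.89, 1.7], [-1.18, 1.37], [-2.13, 2.11], [-1.35, 1.29], [-3.14, 3.14]. Speed limits (rad/s): [1.89, 1.89, 2.57, 2.79, 3.14, 3.14].

INTERFACE

Orientations are given as a unit quaternion [x, y, z, w].
In Python, from rig import r, claw, telemetry, viewer, spotter gives the robot as it stands. Calls block until the motion is done:
- r.move_ptp(position, orientation): joint-space move of the TCP to a pose.
- r.move_linear(position, frame=None, v=150): straight line of the TCP; frame=None keeps the orientation; v is the mean speed in mm/s.
- r.move_j(angles): joint-space move.
- claw.release() and claw.grasp(effort=None): open the fingers fully, or close them until they stop; effort is the grip in N (None keeps the last).
- r.wait(seconds).
- r.solve_ik(position, orientation): joint angles nearest the present ones, or None.
- telemetry.get_obs(): the state.
- viewer.camera(name): name is "scene" or "top" or "wrist"; returns a dict with "image" (420x560x3 uint8, red, green, blue), "z_map" (420x560 float32, mm along the optical axis (not along the pixel's ray), 0 where there is no reading), "fx", "fy", "cx", "cy" (pixels), "D" ([k1, k2, p1, p2, k3] as OpenCV has them; the pictures are not rectified), "T" (4x4, takes a point from camera to world coordinates). Camera axes: x right, y down, z forward; pixel columns grow to the right and rows downward; lengths in mm; the calibration is good to about 2 mm. A picture is of the moment at which its call begins.
A pose or a line that the arm cannot do raises r.IKError and nothing moves.
- r.close_job(): hands the job in, once; it reports no verdict.
Trained networks look in a picture, given as the dict that the camera call returned (one of the last four; its "shot" number tells which), for a name from the list of things; names that differ only in an ending like _2 or _b are one class to them, and where a whole thing is asked for, a point or a joint stands for the part that bears it (a point fixed in the world has none). Each returns a list of dicts, best first, with "score" (0 to 1); they miss things now and then, are a little off and sometimes report something else, mostly with a low value. They report only what shows in the picture. A call takes as long as a camera call. They do not tell look-alikes from the thing itself.
- spotter.boxes_of(label, picture): "extent" ([centre column, centre row, width, height] in pixels, round what is visible of it).
- spotter.trace(label, picture): "region" (420x560 bool, what is visible of it) and "extent" ([centre column, centre row, width, height] in pixels, round what is visible of it).
The state is a dict: "t": time; "joints": joint angles; "dq": joint speeds; "tau": joint torques, N m; "position": TCP position; "tool_rot": TCP orientation; "wrist_force": force on the tool from outside, world axes, zero at the start; "wrist_torque": the same for the moment, N m; "gripper_width": finger opening in mm.
Only numpy, scipy, OpenCV 4.12 (cv2) and the standard library are available. Lean on these libraries where they do the work, as an engineer would, in place of code of your own. Each camera call takes 0.05 s, during which the arm holds its last target. There are 200 camera calls.

TASK

Two T-shaped steel workpieces have been left on the bench in the swing of the wheel cabinet's open door. Lay both flat on the floor of the empty half of the blue parts tray, setting them down rather than dropping them; then push the door shut, without slamming it, until it clicks fully home on its catch. Leave the bottle, the stack of wheels and the wrench where they are.

Things in the scene. Friction and masses are not known exactly. Their poses are not given: they have to be found in the camera images.
- cabinet: Beige sheet-steel bench cabinet for abrasive wheels, fixed, 180 deep (x), 260 wide (y), 205 high, open towards -x (the robot side). Origin at the centre of its underside, on the bench; its front edges lie at x = -90 of its frame.
- door (a joint): Cabinet door angle in rad: 0 shut, growing as the door swings out towards -x, up to 1.9. It stays where it is left. A sprung roller catch near the top of the free edge resists from about 0.07 rad (some 4 to 6 N at the free edge) and, past about 0.03 rad, pulls the door home.
- door_hinge (a point): Point on the door's upright hinge axis, at half the door's height (102 above the bench), in the plane of the panel's outer face (the knob side); at x = -107, y = +120 of the cabinet's frame (robot's left). The panel is 240 wide from this axis to its free edge, 15 thick and 188 high, from 8 to 196 above the bench; shut, it runs from the hinge to the cabinet's -y.
- door_handle (a point): Grip point of the small black knob on the door's outer face, 210 from the hinge axis, 166 above the bench, 35 out from the outer face.
- tray: Blue open parts tray, fixed, 240 (x) by 190 (y) by 45 high, walls and floor 5 thick. Origin at the centre of its underside. A 5 thick, 35 high divider along x at y = 0 parts it in two; the -y half is full with a row of steel workpieces (part of the tray), the +y half is empty: inside it is 230 by 87.
- part_a: Loose T-shaped bare steel workpiece, 12 thick, 80 long: shank 64 long and 12 wide, crossbar head 30 wide and 16 long at the +x end. About 115 g. Origin at mid-length and mid-thickness on the shank's centre line (6 above the bench), x along the shank towards the head. Starts flat on the bench in front of the cabinet, in the area the door sweeps.
- part_b: Loose T-shaped bare steel workpiece, 12 thick, 80 long: shank 64 long and 12 wide, crossbar head 30 wide and 16 long at the +x end. About 115 g. Origin at mid-length and mid-thickness on the shank's centre line (6 above the bench), x along the shank towards the head. Starts flat on the bench in front of the cabinet, in the area the door sweeps.
- bottle: Bystander: grey bottle with a black cap, diameter 56, 170 tall, loose, standing between the door and the tray. Origin at the centre of its underside.
- wheels: Bystander: loose stack of three abrasive wheels, 120 across, 60 high, to the left of the cabinet. Origin at the centre of its underside.
- wrench: Bystander: steel wrench 160 long lying to the right of the cabinet. Origin at mid-length on its underside, x along it.
Things that resemble listed ones, but are neither listed nor needed, are in the scene too. Leave any orange or turquoise look-alike of the part_b alone.

How it is judged:
By the outcome, as a careful person would: the job done as asked, in the order asked, and still so for the second after the job is handed in, with the robot touching nothing.
It also fails if it takes over 72 s, if anything falls off the work surface, if the arm or the gripper's body presses on something with over 40 N, if the wrist force passes 120 N, or if a joint passes its speed limit or range.

## Working session

There is one attempt and no reset: what is moved stays moved. The work goes in short steps, each a Python script; the robot and the scene stay as the last script left them, time stands still between calls to the robot, and variables do not carry over. Pictures are saved under pics/ and viewed, about 8 in all and at most 12, crops included, and the job is handed in when it is done.

```bash
ls; mkdir -p pics; cat > h.py <<'E'
import numpy as np, cv2
from rig import r, claw, telemetry, viewer, spotter
def save(c,n,box=None,s=1):
    im=c["image"][:,:,::-1]
    if box: im=im[box[1]:box[3],box[0]:box[2]]
    cv2.imwrite("pics/"+n,cv2.resize(im,None,fx=s,fy=s,interpolation=cv2.INTER_CUBIC))
def pts(c,uv,z=None):
    """pixels (N,2) -> world, from depth map"""
    uv=np.atleast_2d(np.asarray(uv,float)); K=np.array([[c["fx"],0,c["cx"]],[0,c["fy"],c["cy"]],[0,0,1]])
    n=cv2.undistortPoints(uv.reshape(-1,1,2),K,np.array(c["D"],float)).reshape(-1,2)
    d=np.c_[n,np.ones(len(n))]; T=np.array(c["T"])
    if z is None:
        k=c["z_map"][uv[:,1].round().astype(int),uv[:,0].round().astype(int)]
    else:
        k=(z-T[2,3])/(d@T[2,:3])
    return (d*np.asarray(k)[:,None])@T[:3,:3].T+T[:3,3]
def region(c,m,z=None):
    v,u=np.nonzero(m); p=pts(c,np.c_[u,v],z); 
    return p[c["z_map"][v,u]>0]
E
python3 - <<'E'
from h import *
a=viewer.camera("scene"); b=viewer.camera("top")
im=np.hstack([a["image"],b["image"]])
save(a,"scene.png",s=1.4); save(b,"top.png",s=1.4)
for n in ["part_a","tray","door","cabinet","bottle","door_handle"]:
    for c,l in((a,"scene"),(b,"top")):
        for d in spotter.trace(n,c)[:6]:
            p=region(c,d["region"]); 
            col=c["image"][d["region"]].mean(0).round()
            print(n,l,round(d["score"],2),np.round(d["extent"]),np.median(p,0).round(), p.min(0).round(),p.max(0).round(),col)
print(telemetry.get_obs()["t"])
E
```

```text
pics
part_a scene 0.83 [357. 261.  32.  22.] [375.  53.  10.] [340.  22.  -2.] [406.  86.  15.] [223. 124.  59.]
part_a scene 0.73 [415. 366.  41.  18.] [333. 328.  10.] [280. 310.  -2.] [360. 342.  15.] [230. 128.  56.]
part_a scene 0.68 [387. 304.  31.  14.] [345. 180.  11.] [305. 158.  -2.] [381. 190.  15.] [ 66. 171. 162.]
part_a scene 0.56 [311. 266.  13.   9.] [480.  49.  11.] [461.  22.  -4.] [494.  75.  16.] [177. 178. 173.]
part_a scene 0.5 [350. 229.  20.  20.] [357. -71.  11.] [ 341. -107.    0.] [381. -28.  15.] [219. 121.  56.]
part_a top 0.64 [284. 292.  25.  14.] [361. -79.  13.] [ 344. -105.   -2.] [379. -35.  18.] [253. 159.  77.]
part_a top 0.63 [237. 286.  20.  25.] [378.  47.  13.] [340.  19.  -1.] [406.  81.  19.] [248. 156.  80.]
part_a top 0.61 [131. 306.  14.  31.] [331. 325.  12.] [282. 311.   0.] [360. 342.  19.] [227. 148.  78.]
part_a top 0.58 [225. 205.  33.  21.] [580.  93.  12.] [555.  43.  -3.] [607. 121.  19.] [185. 185. 181.]
part_a top 0.54 [233. 242.  24.  18.] [488.  55.  13.] [465.  31.  -1.] [507. 107.  18.] [197. 197. 193.]
part_a top 0.49 [191
[... 805 characters left out ...]
 343. 213.] [208. 201. 177.]
cabinet top 0.44 [303. 150.  14.  57.] [ 743. -111.    8.] [ 657. -135.   -3.] [810. -95.  14.] [87. 87. 84.]
bottle scene 0.66 [282. 204.  24.  66.] [529. -71.  88.] [ 486. -323.   -3.] [555. -58. 174.] [137. 133. 126.]
bottle top 0.76 [292. 227.  28.  26.] [526. -84. 118.] [ 500. -124.   -2.] [556. -61. 175.] [106. 103.  99.]
door_handle scene 0.56 [303. 308. 136.  70.] [532. 239. 127.] [414. 209.   6.] [651. 296. 198.] [186. 177. 143.]
door_handle top 0.87 [150. 222.  54. 108.] [523. 228. 159.] [398. 209.  -3.] [649. 340. 202.] [134. 127. 108.]
door_handle top 0.29 [303. 153.  14.  62.] [ 735. -112.    8.] [ 653. -132.   -5.] [810. -97.  13.] [85. 84. 81.]
0.7
```

View pics/top.png

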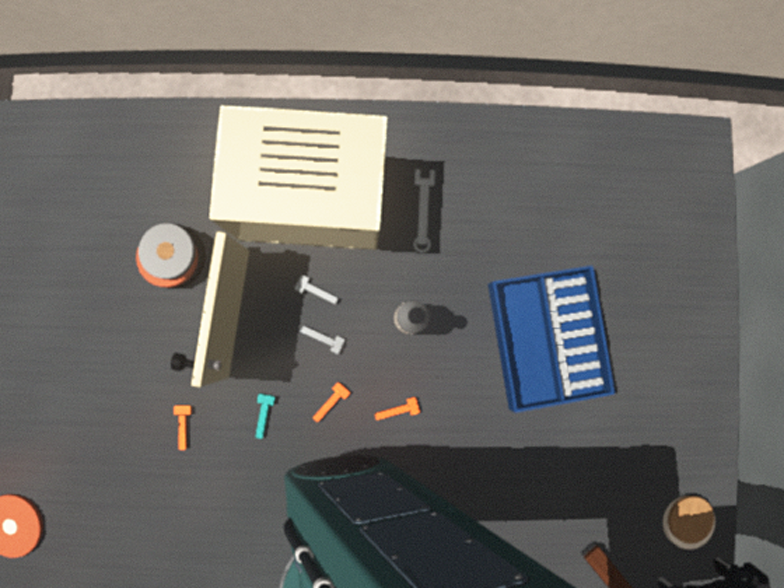

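View pics/scene.png

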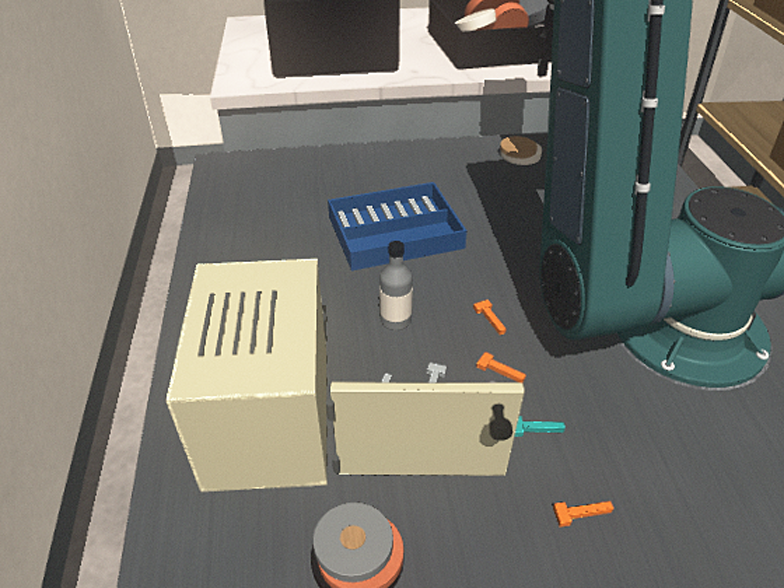

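The top view (pixels in the original 560x420 frame) shows these candidates:
- **Steel Ts:** (227,207) and (231,242), both bare grey.
- **Look-alikes:** orange at (237,287), (284,292) and (131,306); turquoise at (190,297).
- **In the tray:** the fixed row of workpieces near (410,240).

I choose the two grey Ts beside the door. Next I measure them, the tray, the cabinet and the door, with one close crop as the check.

```bash
cat >> h.py <<'E'
def grid(c,box,z=None):
    u,v=np.meshgrid(np.arange(box[0],box[2]),np.arange(box[1],box[3])); uv=np.c_[u.ravel(),v.ravel()]
    return pts(c,uv,z), c["image"][uv[:,1],uv[:,0]].astype(int)
def tpose(P):
    """T part from top-surface xy points: origin xy and yaw (x to head)"""
    P=P[:,:2]; (cx,cy),(w,h),a=cv2.minAreaRect(P.astype(np.float32))
    d=np.linalg.svd(P-P.mean(0))[2][0]
    s=(P-P.mean(0))@d
    lo,hi=s.min(),s.max(); n=np.array([-d[1],d[0]]); t=(P-P.mean(0))@n
    if np.ptp(t[s<lo+12])>np.ptp(t[s>hi-12]): d=-d; s=-s
    n=np.array([-d[1],d[0]]); t=(P-P.mean(0))@n
    lo,hi=s.min(),s.max(); sh=s<lo+0.7*(hi-lo)
    k=np.polyfit(s[sh],t[sh],1); m=(lo+hi)/2
    o=P.mean(0)+d*m+n*np.polyval(k,m)
    return o, np.arctan2(d[1],d[0])+np.arctan(k[0]), hi-lo, (w,h)
E
python3 - <<'E'
from h import *
b=viewer.camera("top")
save(b,"crop.png",(190,180,320,310),5)
for box in [(207,192,247,220),(210,230,250,256)]:
    p,c=grid(b,box,12.); m=(c.min(1)>120)&(np.ptp(c,axis=1)<45)
    print(m.sum(),tpose(p[m]))
p,c=grid(b,(340,180,450,300)); m=(c[:,2]>c[:,0]+40)&(p[:,2]>38)
q=p[m]; print("tray",m.sum(),np.median(q[:,2]),cv2.minAreaRect(q[:,:2].astype(np.float32)))
p,c=grid(b,(100,60,300,300))
q=p[(p[:,2]>200)&(p[:,2]<209)]; print("roof",len(q),cv2.minAreaRect(q[:,:2].astype(np.float32)),q[:,:2].min(0),q[:,:2].max(0))
q=p[(p[:,2]>191)&(p[:,2]<199)&(p[:,0]<650)]; print("doortop",len(q),cv2.minAreaRect(q[:,:2].astype(np.float32)),cv2.boxPoints(cv2.minAreaRect(q[:,:2].astype(np.float32))))
E
```

```text
192 (array([574.54264814,  80.67124702]), np.float64(1.1179908300593349), np.float64(78.15299486216757), (76.18850708007812, 30.309789657592773))
227 (array([490.23046924,  72.62105213]), np.float64(-1.9727387634684936), np.float64(82.97050216477382), (83.0003662109375, 31.035545349121094))
tray 884 45.24685619627314 ((474.07904052734375, -233.24647521972656), (240.61856079101562, 435.2802734375), 10.156779289245605)
roof 9412 ((634.825439453125, 105.32546997070312), (262.5065612792969, 419.4909362792969), 86.76227569580078) [432.52615059 -34.48964197] [851.55190503 245.9508425 ]
doortop 772 ((532.408447265625, 232.14144897460938), (16.88445281982422, 237.41226196289062), 81.78522491455078) [[413.71405 240.74707]
 [648.69037 206.82462]
 [651.10284 223.53583]
 [416.12653 257.45828]]
```

View pics/crop.png

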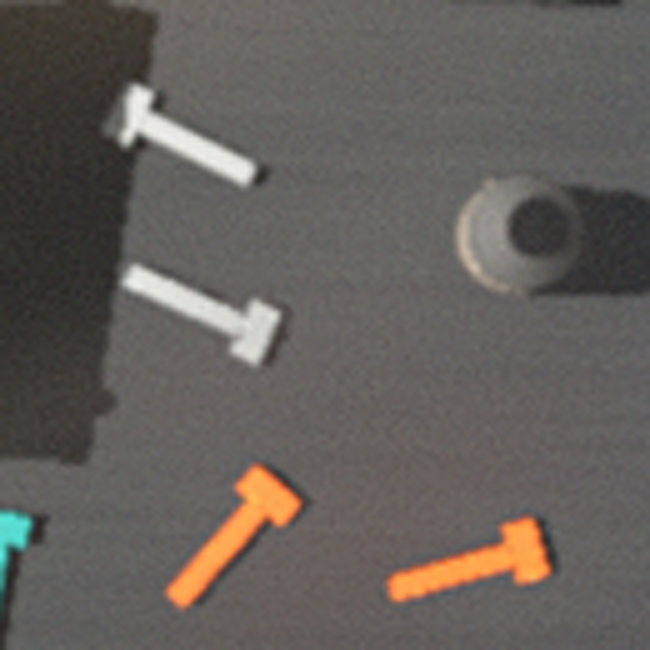

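The crop confirms it: white-grey steel Ts at crop (190,135) and (205,315). The orange and turquoise ones stay untouched, and the bottle stands at (520,235). Next I clean up the tray and cabinet fits and move over the parts for a wrist look.

```bash
cat >> h.py <<'E'
from scipy.spatial.transform import Rotation as Rot
def down(th):
    c,s=np.cos(th),np.sin(th)
    return Rot.from_matrix([[c,s,0],[s,-c,0],[0,0,-1]]).as_quat()
def blob(c,box,cond):
    """largest connected blob of cond(points,colours) in box -> points"""
    p,col=grid(c,box); h,w=box[3]-box[1],box[2]-box[0]
    m=cond(p,col).reshape(h,w).astype(np.uint8)
    n,l,st,_=cv2.connectedComponentsWithStats(m); k=1+np.argmax(st[1:,4])
    return p[(l==k).ravel()]
def best_th(p,th):
    """jaw angle (mod pi) whose joint 6 is nearest to mid range"""
    q=[(abs(j[5]),t) for t in (th,th+np.pi) for j in [r.solve_ik(list(p),list(down(t)))] if j is not None]
    return min(q)[1]
def steel(c,near):
    """all bare steel Ts near the given xy points"""
    p,col=grid(c,(0,0,560,420),12.); out=[]
    zz=grid(c,(0,0,560,420))[0][:,2]
    m=(col.min(1)>95)&(np.ptp(col,axis=1)<45)&(zz>6)&(zz<18)&np.isfinite(zz)
    for n in near:
        k=m&(np.hypot(*(p[:,:2]-n).T)<48); out.append((k.sum(),)+tuple(tpose(p[k])) if k.sum()>50 else None)
    return out
E
python3 - <<'E'
from h import *
b=viewer.camera("top")
q=blob(b,(340,180,450,300),lambda p,c:(c[:,2]>c[:,0]+30)&(p[:,2]>38)&(p[:,2]<52))
print("tray",len(q),cv2.minAreaRect(q[:,:2].astype(np.float32)))
q=blob(b,(100,60,300,200),lambda p,c:(p[:,2]>199)&(p[:,2]<211))
print("roof",len(q),cv2.minAreaRect(q[:,:2].astype(np.float32)))
A,B=np.array([576,83]),np.array([490,73])
P=[530,80,250]; th=best_th(P,-0.4)
r.move_ptp(P,list(down(th)))
w=viewer.camera("wrist"); save(w,"w1.png"); print(th,telemetry.get_obs()["t"],telemetry.get_obs()["joints"],np.array(w["T"]).round(2))
for s in steel(w,[A,B]): print(s)
E
```

```text
tray 833 ((495.4169921875, -352.1697998046875), (241.40560913085938, 192.57318115234375), 10.077451705932617)
roof 9753 ((753.26318359375, 98.81983947753906), (262.312744140625, 182.43357849121094), 87.15238952636719)
2.741592653589793 3.35 [-3.25598681e-03  2.77487072e-01  2.27604897e-02  1.31613699e+00
 -7.26615101e-05 -1.17265535e+00] [[-9.2000e-01  3.8000e-01  1.1000e-01  5.0398e+02]
 [ 3.9000e-01  8.9000e-01  2.5000e-01  1.6170e+01]
 [ 0.0000e+00  2.7000e-01 -9.6000e-01  3.9349e+02]
 [ 0.0000e+00  0.0000e+00  0.0000e+00  1.0000e+00]]
(np.int64(674), array([574.75741424,  81.65177004]), np.float64(1.1274128372928665), np.float64(78.57400170660767), (78.60857391357422, 29.217546463012695))
(np.int64(814), array([489.94662247,  71.7445537 ]), np.float64(-1.98215105809396), np.float64(79.30422514077989), (79.2987060546875, 29.891529083251953))
```

View pics/w1.png

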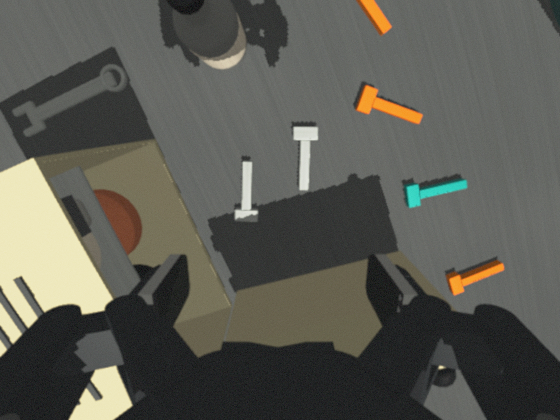

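The wrist view shows both steel Ts at (246,190) and (304,158), and the poses agree with the top view within 1 mm. Now I pick B and place it across the tray's empty half. The jaws lie along the tray's length, because open fingers are wider than the 87 mm compartment.

```bash
cat >> h.py <<'E'
TC,TY=np.array([495.4,-352.2]),np.deg2rad(10.08)
def tray(x,y): c,s=np.cos(TY),np.sin(TY); return TC+[c*x-s*y,s*x+c*y]
G=6
def pick(o,yaw):
    p=o+G*np.array([np.cos(yaw),np.sin(yaw)]); th=best_th([*p,100],yaw+np.pi/2); q=list(down(th))
    claw.release(); r.move_ptp([*p,110],q); r.move_linear([*p,30],v=120); r.move_linear([*p,3],v=50)
    claw.grasp(60); r.move_linear([*p,10],v=40); r.move_linear([*p,250],v=250)
    s=telemetry.get_obs(); print("picked",s["t"],s["gripper_width"],np.round(s["wrist_force"],1)); return th
def over(yawp,tx):
    o=tray(tx,46.25); p=o+G*np.array([np.cos(yawp),np.sin(yawp)]); th=best_th([*p,250],yawp+np.pi/2)
    r.move_ptp([*p,250],list(down(th))); r.move_linear([*p,75],v=250); return p,th
E
python3 - <<'E'
from h import *
pick(np.array([489.9,71.7]),-1.982)
p,th=over(TY-np.pi/2 if True else 0,-50)
s=telemetry.get_obs(); print(p,th,s["t"],s["joints"],s["gripper_width"],np.round(s["wrist_force"],1))
w=viewer.camera("wrist"); save(w,"w2.png")
E
```

```text
picked 7.825 10.030701902899482 [ 0.7 -0.1 -0.7]
[ 439.12710515 -321.32243848] 0.17592918860102835 10.2583 [-7.80885950e-01  3.89767207e-01 -3.01651065e-01  8.78116385e-01
  2.37585109e-05  6.13170053e-01] 9.80121594024114 [-0.5 -0.3 -1. ]
```

View pics/w2.png

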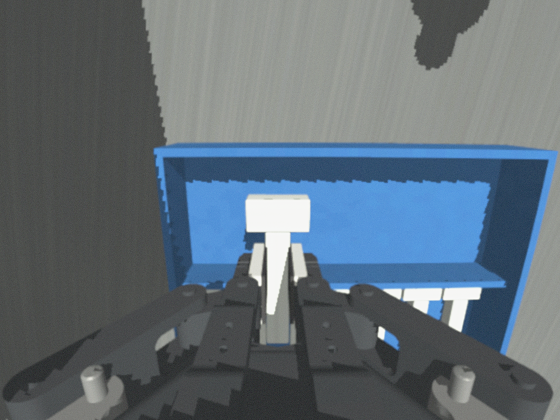

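The part is held well. Its head points to the +y outer wall (head at (278,213), wall at (340,150)), because the grasp flipped half a turn relative to my plan. So the TCP must shift +12 mm in tray y. I'll check wall and head positions from this depth view before lowering.

```bash
python3 - <<'E'
from h import *
w=viewer.camera("wrist")
p,c=grid(w,(0,100,560,420)); ok=p[:,2]>-20
d=p[:,:2]-TC; cs,sn=np.cos(TY),np.sin(TY); t=np.c_[d@[cs,sn],d@[-sn,cs]]
blue=(c[:,2]>c[:,0]+30)
a=blue&(p[:,2]>42)&(p[:,2]<49)&(t[:,1]>60)&(abs(t[:,0])<100); print("outer wall y",np.percentile(t[a,1],[2,50,98]).round(1),"z",np.median(p[a,2]),a.sum())
for x in(-80,0,60):
    k=a&(abs(t[:,0]-x)<15); print(x,np.percentile(t[k,1],[5,95]).round(1) if k.sum() else None)
a=blue&(p[:,2]>32)&(p[:,2]<38)&(abs(t[:,1])<15)&(t[:,0]>0); print("divider y",np.percentile(t[a,1],[2,50,98]).round(1),a.sum())
a=blue&(p[:,2]>42)&(p[:,2]<49)&(t[:,1]>20)&(t[:,1]<75)&(abs(t[:,0])>100);
for s in(-1,1): k=a&(t[:,0]*s>0); print("end",s,np.percentile(t[k,0],[3,97]).round(1))
a=~blue&(c.min(1)>130)&(p[:,2]>76)&(p[:,2]<95)&(t[:,1]>45); h=t[a]; print("head",a.sum(),np.percentile(h,[1,99],axis=0).round(1),np.median(p[a,2]))
o=telemetry.get_obs(); dd=np.array(o["position"][:2])-TC; print("tcp tray",dd@[cs,sn],dd@[-sn,cs])
E
```

```text
outer wall y [90.5 92.9 95.3] z 45.86410077748056 2990
-80 [90.6 95.2]
0 [90.7 95.3]
60 [90.7 95.3]
divider y [-11.5   1.8  11.5] 1526
end -1 [-119.8 -114.5]
end 1 [114.  119.9]
head 3207 [[-62.8  45.9]
 [-34.   74.6]] 85.79555484315043
tcp tray -49.34803654525007 39.63789186992952
```

The walls fit my tray pose within 0.5 mm and the head end is where expected. Shift and lower gently.

```bash
cat >> h.py <<'E'
def lower(p):
    r.move_linear([*p,75],v=100); f0=np.array(telemetry.get_obs()["wrist_force"])
    for z in (56,48,40,30,20,13,11,10,9,8.5,8):
        r.move_linear([*p,z],v=80 if z>20 else 25); s=telemetry.get_obs(); f=np.array(s["wrist_force"])-f0
        if np.linalg.norm(f)>3: print("contact",z,f.round(1),np.round(s["position"],1)); break
    return z
E
python3 - <<'E'
from h import *
p=tray(-50,52.1); z=lower(p)
print(z,telemetry.get_obs()["t"],telemetry.get_obs()["gripper_width"])
E
```

```text
contact 8 [0.5 1.5 7.7] [ 437.1 -309.7    8.3]
8 14.025 9.887843354790794
```

Contact is at floor height. Release, check, then do A with the orientation tracked properly.

```bash
python3 - <<'E'
from h import *
claw.release(); p=tray(-50,52.1); r.move_linear([*p,30],v=60); r.move_linear([*p,250],v=250)
w=viewer.camera("wrist"); save(w,"w3.png")
o,yaw=np.array([574.9,82.0]),1.127
th=pick(o,yaw)
thp=best_th([*tray(50,46),250],TY); yawp=thp-(th-yaw)
p,_=None,None
p=tray(50,46.25)+G*np.array([np.cos(yawp),np.sin(yawp)])
r.move_ptp([*p,250],list(down(thp))); 
s=telemetry.get_obs(); print(th,thp,yawp,p,s["t"],s["gripper_width"])
r.move_linear([*p,75],v=250)
w=viewer.camera("wrist"); save(w,"w4.png")
c0,c1=[cv2.imread("pics/"+n) for n in("w3.png","w4.png")]; cv2.imwrite("pics/w34.png",cv2.resize(np.hstack([c0,c1]),(800,300)))
E
```

```text
picked 21.8083 9.77175854142931 [ 0.5 -0.6 -1. ]
2.6977963267948963 0.1759291886010284 -1.394867138193868 [ 537.5835386  -303.82013259] 23.4417 10.018643078045061
```

View pics/w34.png

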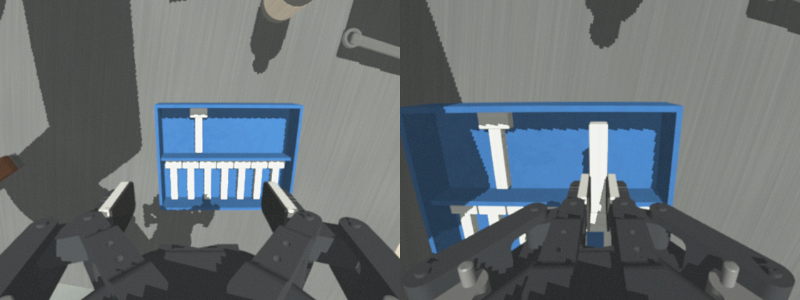

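Left: B lies in the empty half, at (198,130). Right: A is held with its tail toward the outer wall, at (598,125). I check the tail end, then lower.

```bash
python3 - <<'E'
from h import *
w=viewer.camera("wrist"); cs,sn=np.cos(TY),np.sin(TY)
p,c=grid(w,(0,100,560,420)); d=p[:,:2]-TC; t=np.c_[d@[cs,sn],d@[-sn,cs]]
a=(c.min(1)>110)&(np.ptp(c,axis=1)<45)&(p[:,2]>76)&(p[:,2]<95)&(t[:,1]>60)&(t[:,0]>20)
e=np.percentile(t[a,1],99); print(a.sum(),e,np.percentile(t[a,0],[2,98]))
q=tray(50,46.25-6+ (86.4-e if abs(86.4-e)<6 else 0)); print(86.4-e)
z=lower(q); print(z,telemetry.get_obs()["t"],telemetry.get_obs()["gripper_width"])
if z<=9:
    claw.release(); r.move_linear([*q,30],v=60); r.move_linear([*q,250],v=250)
    w=viewer.camera("wrist"); save(w,"w5.png",(180,100,460,330),2.5); t_=viewer.camera("top")
    p,c=grid(w,(0,0,560,420)); d=p[:,:2]-TC; t=np.c_[d@[cs,sn],d@[-sn,cs]]
    m=(c.min(1)>95)&(np.ptp(c,axis=1)<45)&(t[:,1]>5)&(t[:,1]<88)&(abs(t[:,0])<112)&(p[:,2]<60)
    for s in(-1,1): k=m&(t[:,0]*s>0); print(k.sum(),np.percentile(p[k,2],[3,50,97]).round(1),np.percentile(t[k],[1,99],axis=0).round(1))
E
```

```text
1519 86.59947710066785 [46.00478626 57.5311792 ]
-0.19947710066784907
contact 8 [-1.1  1.6  6.2] [ 537.7 -304.     8.3]
8 28.0333 9.855464849592432
923 [ 8.5 17.6 19.1] [[-63.5   8.5]
 [-34.3  87.6]]
829 [ 5.6 17.8 19.2] [[35.4  7.5]
 [65.3 86.9]]
```

Both parts lie flat on the floor (tops at about 17.7 mm) and clear of the walls. Now the door: closed fingers on its outer face, 145 mm from the hinge, swept along the arc with force checks.

```bash
cat > door.py <<'E'
from h import *
YC=np.deg2rad(-2.85); H=np.array([653.,223.6]); R=145.; Z=150.
def pose(th,off,r_=R):
    a=YC-np.pi/2-th; n=a-np.pi/2
    return H+r_*np.array([np.cos(a),np.sin(a)])+off*np.array([np.cos(n),np.sin(n)]), list(down(a+np.pi-2*np.pi*round((a+np.pi)/(2*np.pi))))
def force(): return np.array(telemetry.get_obs()["wrist_force"])
E
python3 - <<'E'
from door import *
for th in np.arange(1.66,-.01,-.2):
    assert r.solve_ik([*pose(th,15)[0],Z],pose(th,15)[1]) is not None
claw.grasp(20)
p,q=pose(1.66,50); print(p)
x=telemetry.get_obs()["position"]; r.move_linear([x[0],x[1],280],v=200)
r.move_ptp([*p,280],q); print(telemetry.get_obs()["joints"],telemetry.get_obs()["t"])
r.move_linear([*p,Z],v=150); f0=force()
for off in [35,28,24,20,18,16,14,12,10,8]:
    r.move_linear([*pose(1.66,off)[0],Z],v=60); f=force()-f0
    if np.linalg.norm(f)>1.2: break
print("contact off",off,f.round(2),telemetry.get_obs()["t"])
t_=viewer.camera("scene"); save(t_,"s2.png",(180,150,480,400),2.6)
E
```

```text
[516.32237057 293.20047137]
[ 3.78096888e-01  3.79014078e-01  2.55741919e-01  1.44765541e+00
 -1.22807142e-04  2.08862529e+00] 33.6083
contact off 35 [ 0.49  1.1  -0.05] 35.025
```

View pics/s2.png

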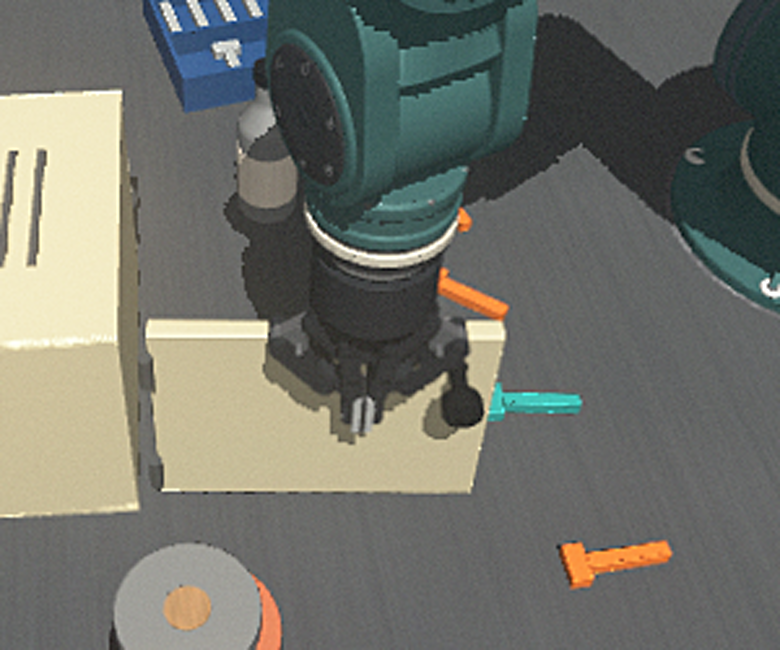

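The view shows the closed fingers in front of the door's outer face at (362,412). A knuckle is near the knob at (462,400), and the 1.2 N reading is close to noise. I move toward the hinge to r=120 for clearance and carry on pressing until there is clear contact.

```bash
sed -i 's/R=145.; Z=150./R=120.; Z=150./' door.py; python3 - <<'E'
from door import *
r.move_linear([*pose(1.66,45)[0],Z],v=80); r.wait(.2); f0=force()
for off in [35,28,24,20,18,16,14,12,10,8,6]:
    r.move_linear([*pose(1.66,off)[0],Z],v=60); f=force()-f0; print(off,f.round(1))
    if np.linalg.norm(f)>2.5: break
else: raise SystemExit
off-=1
for th in np.arange(1.56,0.14,-.12):
    p,q=pose(th,off); r.move_linear([*p,Z],q,v=70); f=force()-f0
    if np.linalg.norm(f)>25: print("force",th,f); break
print(round(th,2),f.round(1),telemetry.get_obs()["t"],telemetry.get_obs()["position"])
t_=viewer.camera("top"); save(t_,"t3.png",(80,60,480,340),2)
E
```

```text
35 [-0.6  0.4 -0.2]
28 [-0.6 -0.   0.4]
24 [ 0.3  0.1 -0.7]
20 [-0.9 -0.9 -0.4]
18 [-0.7 -0.5 -0.4]
16 [-0.9 -0.4 -0.6]
14 [ 0.2 -0.2  0.3]
12 [-1.  -0.3 -0.7]
10 [-0.4 -0.7 -0.5]
8 [-0.3  0.1 -0.4]
6 [-0.8  0.  -0.2]
```

There is no clear contact force, so the hinge friction is likely below the noise. I sweep on and check with a picture.

```bash
python3 - <<'E'
from door import *
f0=force(); off=10
for th in np.arange(1.56,0.24,-.12):
    p,q=pose(th,off); r.move_linear([*p,Z],q,v=70); f=force()-f0
    if np.linalg.norm(f)>25: print("force",th,f); break
print(round(th,2),f.round(1),telemetry.get_obs()["t"],telemetry.get_obs()["position"])
t_=viewer.camera("top"); save(t_,"t3.png",(80,60,480,340),2)
E
```

```text
0.24 [-0.6 -0.5 -0.4] 42.8 [608.74429296 111.69318568 149.9543425 ]
```

View pics/t3.png

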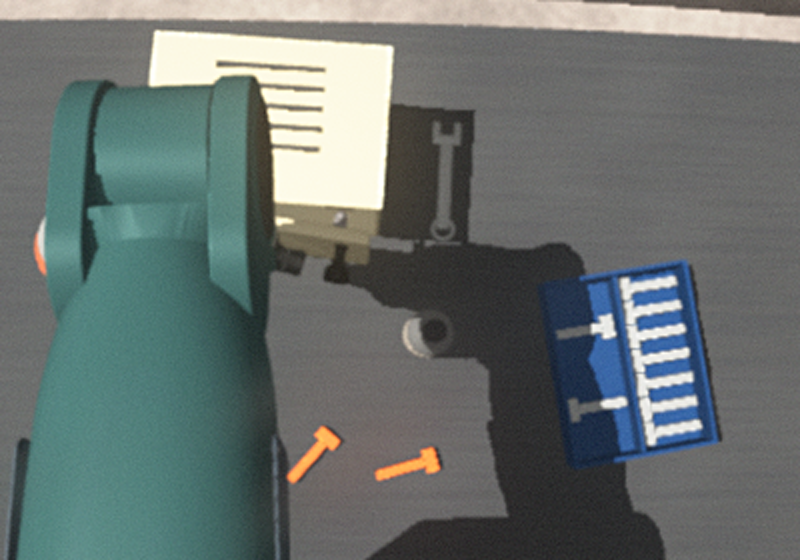

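The door has followed to about 0.24 rad: its free edge is at (368,245) and the knob at (336,262). Both parts are in the tray at (585,330) and (598,407). Now the slow final push through the catch.

```bash
python3 - <<'E'
from door import *
f0=force(); off=10
L=[]
for th in np.r_[np.arange(.20,.099,-.04),np.arange(.08,-.051,-.01)]:
    p,q=pose(th,off); r.move_linear([*p,Z],q,v=20 if th>.09 else 10); f=force()-f0
    L.append((round(th,3),*f[:2].round(1)))
    if f[0]<-22: break
print(L,telemetry.get_obs()["t"],telemetry.get_obs()["position"])
E
```

```text
[(np.float64(0.2), np.float64(0.6), np.float64(-1.2)), (np.float64(0.16), np.float64(-0.5), np.float64(0.8)), (np.float64(0.12), np.float64(-0.2), np.float64(0.4)), (np.float64(0.08), np.float64(-15.0), np.float64(3.3)), (np.float64(0.07), np.float64(-8.2), np.float64(2.1)), (np.float64(0.06), np.float64(-6.2), np.float64(1.8)), (np.float64(0.05), np.float64(-1.7), np.float64(0.8)), (np.float64(0.04), np.float64(-4.8), np.float64(0.8)), (np.float64(0.03), np.float64(-12.4), np.float64(0.3)), (np.float64(0.02), np.float64(-17.9), np.float64(2.3)), (np.float64(0.01), np.float64(-24.8), np.float64(3.2))] 46.525 [632.2108854  104.82003394 149.36735959]
```

The trace shows the catch resisting, then letting go, then a firm rise against the stop. Back off and verify.

```bash
python3 - <<'E'
from door import *
x=np.array(telemetry.get_obs()["position"]); r.move_linear([x[0]-5,x[1],Z],v=20); r.move_linear([x[0]-75,x[1],Z],v=80); r.move_linear([x[0]-75,x[1],280],v=200)
r.move_ptp([200,-420,300],list(down(0.2)))
b=viewer.camera("top"); s=viewer.camera("scene"); save(b,"t4.png",(80,60,480,340),2)
p,c=grid(b,(100,60,320,260)); e=(p[:,:2]-H); n=YC; u=e@[np.cos(n),np.sin(n)]; v=-e@[-np.sin(n),np.cos(n)]
k=(p[:,2]>188)&(p[:,2]<200)&(abs(u)<60)&(v>0)&(v<245)
for lo in(10,70,130,190): j=k&(v>=lo)&(v<lo+50)&(u<25); print(lo,j.sum(),np.percentile(u[j],[3,50,97]).round(1))
f=np.polyfit(v[k&(u<18)],u[k&(u<18)],1); print("door angle est",-f[0])
for nme in("bottle","wrench","wheels"):
    for d in spotter.trace(nme,b)[:1]: print(nme,d["score"],np.median(region(b,d["region"]),0).round(),np.round(d["extent"]))
print(telemetry.get_obs()["t"])
E
```

```text
10 166 [-1.6  5.  13. ]
70 157 [ 0.1  6.3 14.4]
130 160 [-0.2  6.8 14.4]
190 180 [-0.4  7.1 17. ]
door angle est -0.009024801697601642
bottle 0.95 [528. -83. 118.] [292. 224.  26.  22.]
wrench 0.56 [ 737. -111.    7.] [303. 151.  16.  60.]
wheels 0.93 [632. 341.  60.] [123. 183.  51.  43.]
51.45
```

View pics/t4.png

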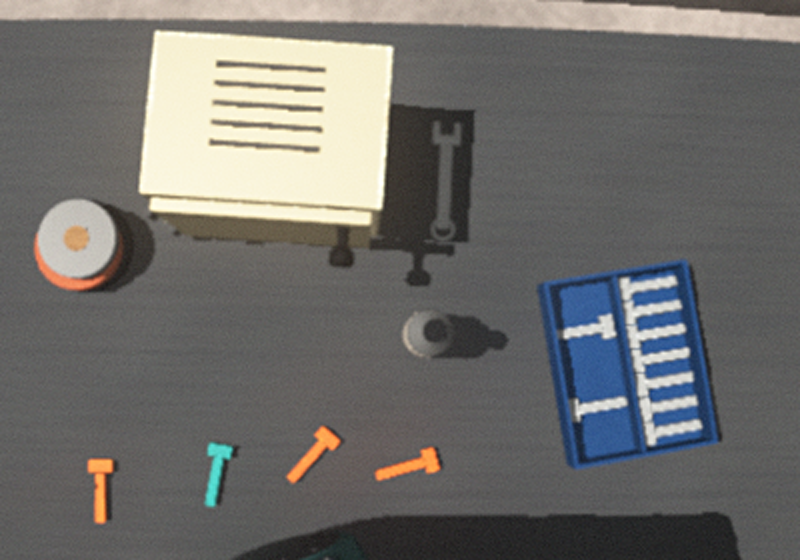

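The door is shut flush: its estimated angle is about 0 (−0.009, within cabinet yaw error). Both Ts lie in the empty half at (590,328) and (600,407), and the bystanders and look-alikes have not moved. Handing in.

```bash
python3 -c "
from rig import r
r.close_job()"
```

```text
the job is handed in; nothing more can be done
```

Both steel T-pieces are lying flat in the empty half of the blue tray, the cabinet door is shut on its catch, and the job is handed in. The robot's clock read about 51 s at the last check, against the 72 s limit.

- **Parts:** I lowered each one until it touched the tray floor (6–8 N), then released it. The wrist camera put their tops at about 17.7 mm, where 17 mm means lying flat.
- **Door:** I pushed it slowly through the catch. Resistance peaked at about 15 N on entry, fell to about 2 N as the catch took over, then rose to about 25 N against the stop. In the last top view the panel is parallel to the cabinet front, with an estimated angle of −0.009 rad, which is zero within measuring error.
- **Left alone:** The bottle and wheels measured within 2 mm of where they started, and so did the wrench. The orange and turquoise look-alikes look unmoved in the last picture.

**What didn't go to plan:**
- The first part was held half a turn round from what I intended. The wrist camera showed it, and I shifted by 12 mm before lowering.
- The first touch on the door gave no clear force reading because the hinge moves so freely. I confirmed from a picture that the door was following.

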